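# Push a vial rack between the gate posts into the autosampler bay

## Robot

A 6-joint arm with a two-finger parallel gripper is mounted at the origin on the work surface. World frame = base frame: x ahead of the robot, y to its left, z up, the work surface at z = 0. Lengths are in mm, angles in rad, forces in N, time in s.
With the tool pointing down it reaches from about 275 to 725 mm from the base axis. Payload 15.9 kg.
Tool frame: the origin (TCP) lies on the centre line of the jaws, within the pads' length; the fingertips stand 17 mm ahead of it and the grasp point (between the pads) lies 2 mm behind it (bot.tcp_to_tips is the x of the fingertips in the tool frame, in mm); x points along the fingers, z is the direction in which the jaws open and shut, and the axes are right-handed (so a half turn about x gives the same grasp; the last joint's range is limited). The gripper opens to 85 mm and grips with 20 to 120 N. Pads are 22 mm wide; open, the fingers measure 114 mm over their backs; the gripper's body (76 mm by 85 mm) begins 54 mm behind the grasp point. The pads swing forward as they close: fully open they stand 13 mm farther back than shut.
Start: joints at [1.187, 0.213, -0.034, 1.323, 0, 1.571], TCP at [187.216, 463.611, 248.306] pointing down, gripper open.
Joint ranges: [-2.98, 2.98], [-0.74, 1.72], [-1.14, 1.35], [-2.1, 2.04], [-1.57, 1.44], [-3.14, 3.14]. Speed limits (rad/s): [1.89, 1.89, 2.39, 2.57, 3.14, 3.14].

## Interface

Orientations are given as a rotation vector (axis times angle).
In Python, from cell import bot, snapshot, camera_params, spotter gives the robot as it stands. The module is installed in compiled form; this text tells all that it offers.
- The arm moves only by the tool apply_moves, never from a script. Its arguments are lists of equal length, an entry for each row: "xyz": the shift along the tool's x, y, z in units of 15 cm (1.0 is 15 cm), a list of three; "spin": the turn about the tool's x in units of 0.5 rad (1.0 is 0.5 rad); "jaw": the gripper's target within -1 to 1 (fully open at 1, half-way at 0, shut at -1). In form: {"xyz": [[dx, dy, dz], ...], "spin": [spin, ...], "jaw": [jaw, ...]}. A call has 1 to 10 rows; each row is the pose to reach, as a shift and turn from the pose measured when the call began, along the tool's axes at that moment; what a row does not reach only later rows make up. A row lasts 1/12 s, in which the tool goes at most 41.7 mm and 7.16 degrees, less where a joint would pass 70% of its speed; a pose out of reach is approached as far as the arm can. A call with a number of a shift or a turn outside -1 to 1 is refused whole. A call with a gripper value outside its range is refused whole. The fingers move at their own pace and stop on an object; the grip force is fixed at half the most. Time passes only in rows, so rows that repeat a pose let the fingers close. It gives the time, the measured TCP pose, the force and the opening at its end, in the units of the state.
- bot.get_state(): the state, without advancing time (a new reading comes with each control period).
- snapshot(name): name is "scene" or "top" or "wrist"; returns (picture, depth): 400x640x3 uint8, blue, green, red; 400x640 float32, mm along the optical axis (not along the pixel's ray), 0 where there is no reading.
- camera_params(name): a dict with "fov_y" (degrees; the focal length in pixels is half the picture's height over the tangent of half this angle, whatever the lens; pixels are square), "cx", "cy" (the principal point, pixels), "distortion" ([k1, k2, p1, p2, k3] as OpenCV has them; the pictures are not rectified), "pose" (4x4, takes a point from camera to world coordinates). Camera axes: x right, y down, z forward; pixel columns grow to the right and rows downward; lengths in mm; the calibration is good to about 2 mm. A picture is of the moment at which its call begins: read the wrist's pose just before it. camera_params takes no time and is no camera call; for the wrist camera it gives the pose at the moment of the call.
- bot.job_done(): hands the job in, once; it reports no verdict.
Trained networks look in the newest picture that a camera, given by its name, has taken for a name from the list of things; names that differ only in an ending like _2 or _b are one class to them, and where a whole thing is asked for, a point or a joint stands for the part that bears it (a point fixed in the world has none). Each returns a list of dicts, best first, with "p" (0 to 1); they miss things now and then, are a little off and sometimes report something else, mostly with a low value. They report only what shows in the picture. A call takes as long as a camera call. They do not tell look-alikes from the thing itself.
- spotter.find_in(thing, camera): "uv" ([column, row] in pixels, amid what is visible of it).
- spotter.outline_of(thing, camera): "region" (400x640 bool, what is visible of it) and "uv" ([column, row] in pixels, amid what is visible of it).
The state is a dict: "t": time; "joint_positions": joint angles; "qvel": joint speeds; "joint_torque": joint torques, N m; "tool_pos": TCP position; "tool_rot": TCP orientation; "wrist_force": force on the tool from outside, world axes, zero at the start; "wrist_torque": the same for the moment, N m; "opening": finger opening in mm.
Only numpy, scipy, OpenCV 4.12 (cv2) and the standard library are available. Lean on these libraries where they do the work, as an engineer would, in place of code of your own. Each camera call takes 0.05 s, during which the arm holds its last target.

## Task

Load the sample tray: push the aluminium vial rack along the bench with the fingertips, lengthwise through the narrow gap between the two steel posts, until it is fully home against the back stop of the loading bay. Only push it, gently; do not grip, lift or tip it, and leave the other things on the bench where they are.

Things in the scene. Friction and masses are not known exactly. Their poses are not given: they have to be found in the camera images.
- rack: Aluminium vial rack: block 90 mm long (its x), 64 wide (y), 24 high, with 12 small white-capped vials fixed in it reaching 38 above the bench. 0.2 to 0.4 kg, slides freely. Origin: centre of its underside, z up. Starts loose on the bench, its x within 0.5 rad of the bay's x, up to 55 off the bay's centre line, its centre 145 to 200 before the posts. Same either end first.
- bay: Loading bay fixed to the bench. Origin: on the bench midway between the two posts; x runs into the bay (roughly the robot's right, world -y), y towards the far post, z up. Low rails (16 mm high, inner faces at y = 42 and -42) run from x = 20 to 124. A white housing 85 high and 240 wide stands from x = 128 to 328. The bench runs level through: no floor or step.
- post_far (a point): Top centre of the post farther from the robot: upright steel rod, 20 mm diameter, 40 high, at bay y = +45. The gap between the posts is 70 (rack 64: 3 to spare each side). From each post a low foot, 12 high and 30 along x, reaches outwards to 80 from the centre line.
- post_near (a point): Top centre of the post nearer the robot, like the far one, at bay y = -45 mm.
- stop (a point): Middle of the top edge of the back stop's front face, at bay x = 120 mm, 30 high: an aluminium bar across the bay. When the rack is home its front touches this face, its centre is at bay x = 75 and its tail is 30 beyond the posts' centres.
- vial_a: Capped glass vial, 23 diameter, 51 tall, beside the far post (mm). Loose bystander; origin: centre of its underside, on the bench.
- vial_b: Capped glass vial, 23 diameter, 51 tall, on the robot's side behind the rack (mm). Loose bystander; origin: centre of its underside, on the bench.
- jar: Amber glass jar with black cap, 48 diameter, 65 tall, on the robot's side of the posts (mm). Loose bystander; origin: centre of its underside, on the bench.
- beaker: Glass beaker, 64 diameter, 75 tall, on the far side behind the rack (mm). Loose bystander; origin: centre of its underside, on the bench.
- tip_box: Grey box with clear lid, 120 x 85 x 62, far side of the bay (mm). Loose bystander; origin: centre of its underside, on the bench.
- spanner: Steel spanner, 150 mm long along its x, lying on the bench on the far side of the rack's lane. Loose bystander; origin on its underside.
- timer: White bench timer, 70 x 50 x 22, lying behind the start of the lane, 330 to 400 before the posts (mm). Loose bystander; origin: centre of its underside, on the bench.
There are look-alikes about, which are no part of the job. Of the things shaped like the rack, the aluminium one is meant.

How it is judged:
By the outcome, as a careful person would: the job done as asked, in the order asked, and still so for the second after the job is handed in, with the robot touching nothing.
It also fails if it takes over 72 s, if anything falls off the work surface, if the arm or the gripper's body presses on something with over 40 N, if the wrist force passes 120 N, or if a joint passes its speed limit or range.

## Working session

There is one attempt and no reset: what is moved stays moved. The work goes in short steps, Python scripts to look and compute and a tool call to move; the robot and the scene stay as the last step left them, time stands still between calls to the robot, and variables do not carry over. Pictures are saved under pics/ and viewed, and the job is handed in when it is done.

Besides the shell and the picture viewer there is one more tool, called after "Emit:" as name(argument=value, ...), one argument or row to a line, values as JSON. apply_moves: Moves the arm, as the interface text tells. Shifts and turns lie within -1 to 1; 1 stands for 15 cm of shift or 0.5 rad of turn. Its arguments: {"type":"object","properties":{"xyz":{"type":"array"},"spin":{"type":"array"},"jaw":{"type":"array"}},"required":["xyz","spin","jaw"]}

```bash
mkdir -p pics
cat > h.py <<'E'
import numpy as np, cv2
from cell import bot, snapshot, camera_params, spotter
E
python3 - <<'E'
from h import *
s=bot.get_state()
print(s['t'],s['tool_pos'],s['tool_rot'],s['opening'],bot.tcp_to_tips)
for n in ['scene','top']:
    p,d=snapshot(n); cv2.imwrite(f'pics/{n}0.png',p); np.savez(f'{n}0.npz',p=p,d=d)
    c=camera_params(n); print(n,c)
E
```

```text
0.0 [187.11246493 463.3341965  247.84194609] [-0.92259951  1.36759855  0.92161484] 85.31227949465551 17.0
scene {'fov_y': 55.887509556997045, 'cx': 317.77639352978855, 'cy': 200.79853537238426, 'distortion': array([0.02779144, 0.        , 0.        , 0.        , 0.        ]), 'pose': array([[-3.01351609e-01,  5.73980226e-01, -7.61402593e-01,
         1.17407018e+03],
       [ 9.53447017e-01,  1.71989992e-01, -2.47705931e-01,
         3.31784511e+02],
       [-1.12246804e-02, -8.00603612e-01, -5.99089195e-01,
         5.60219715e+02],
       [ 0.00000000e+00,  0.00000000e+00,  0.00000000e+00,
         1.00000000e+00]])}
top {'fov_y': 43.03621135148994, 'cx': 316.9491684836287, 'cy': 199.33649547581285, 'distortion': array([0.05514484, 0.        , 0.        , 0.        , 0.        ]), 'pose': array([[-1.14718358e-02, -9.91448937e-01,  1.29990011e-01,
         3.50604579e+02],
       [-9.99840304e-01,  9.59197011e-03, -1.50785068e-02,
         1.38768195e+02],
       [ 1.37027093e-02, -1.30142231e-01, -9.91400643e-01,
         1.19694702e+03],
       [ 0.00000000e+00,  0.00000000e+00,  0.00000000e+00,
         1.00000000e+00]])}
```

View pics/scene0.png

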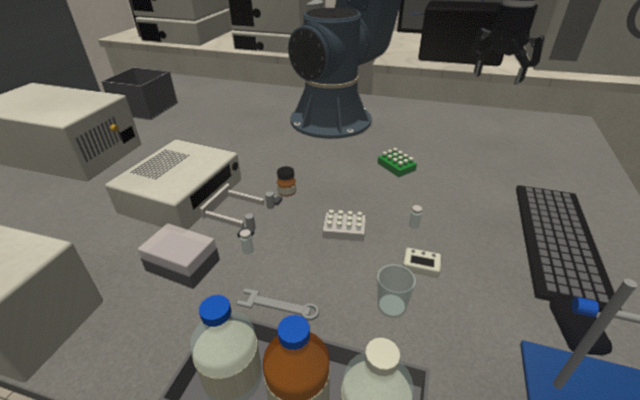

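View pics/top0.png

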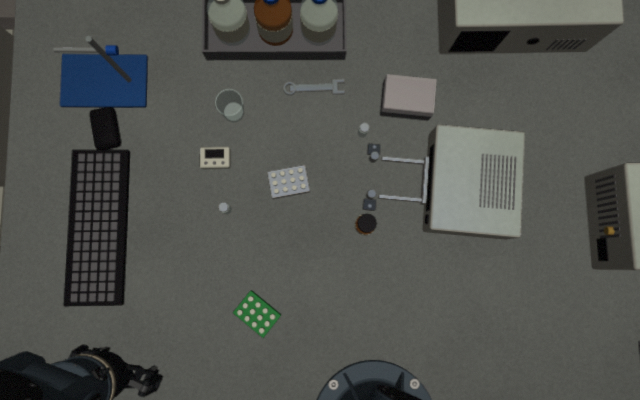

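The top picture shows two rack-shaped things: a grey-aluminium one at top (289,181) / scene (345,224), and a green one at top (257,313) / scene (397,161). The grey one fits "aluminium" and lies in the lane. I'll confirm it in a crop and measure.

```bash
cat >> h.py <<'E'
def K(n):
    c=camera_params(n); f=200/np.tan(np.radians(c['fov_y']/2))
    return np.array([[f,0,c['cx']],[0,f,c['cy']],[0,0,1.]]),np.array(c['distortion']),np.array(c['pose'])
def px2w(n,uv,z,cam=None):
    k,d,P=cam or K(n)
    u=cv2.undistortPoints(np.array(uv,float).reshape(-1,1,2),k,d)[:,0]
    r=np.c_[u,np.ones(len(u))]@P[:3,:3].T
    t=(z-P[2,3])/r[:,2]
    return P[:3,3]+r*t[:,None]
def w2px(n,X,cam=None):
    k,d,P=cam or K(n)
    R=P[:3,:3].T; t=-R@P[:3,3]
    return cv2.projectPoints(np.array(X,float).reshape(-1,1,3),cv2.Rodrigues(R)[0],t,k,d)[0][:,0]
def cloud(n,dep,cam=None):
    k,d,P=cam or K(n)
    vv,uu=np.mgrid[0:400,0:640]
    u=cv2.undistortPoints(np.c_[uu.ravel(),vv.ravel()].astype(float).reshape(-1,1,2),k,d)[:,0]
    X=np.c_[u,np.ones(len(u))]*dep.reshape(-1,1)
    return (X@P[:3,:3].T+P[:3,3]).reshape(400,640,3)
E
python3 - <<'E'
from h import *
z=np.load('top0.npz');p,d=z['p'],z['d']
cv2.imwrite('pics/top_crop.png',cv2.resize(p[100:250,190:450],None,fx=3,fy=3,interpolation=cv2.INTER_CUBIC))
C=cloud('top',d)
snapshot('top')
for t in ['rack','post_far','post_near','stop','vial_a','jar','beaker','tip_box','timer','bay','spanner']:
    h={'rack':24,'post_far':40,'post_near':40,'stop':30,'vial_a':51,'jar':65,'tip_box':62,'timer':22,'beaker':75}.get(t,0)
    for r in spotter.find_in(t,'top')[:3]:
        uv=r['uv'];print(t,round(r['p'],2),np.round(uv,1),px2w('top',uv,h)[0].round(0),C[int(uv[1]),int(uv[0])].round(0))
E
```

```text
rack 0.93 [257.2 312.9] [247. 259.  24.] [250. 259.  26.]
rack 0.6 [287.  179.7] [551. 191.  24.] [554. 191.  22.]
post_far 0.66 [467.7 180.2] [ 544. -228.   40.] [ 536. -212.   86.]
post_near 0.94 [467.4 180.6] [ 543. -227.   40.] [ 536. -212.   86.]
stop 0.59 [469.  183.9] [ 536. -233.   30.] [ 530. -216.   84.]
vial_a 0.63 [362.9 133.6] [653.  13.  51.] [658.  14.  38.]
jar 0.86 [364.3 222. ] [447.  16.  65.] [447.  17.  66.]
beaker 0.75 [228.9 103. ] [721. 319.  75.] [744. 333.   4.]
tip_box 0.6 [406.7  96.9] [737. -89.  62.] [738. -87.  64.]
tip_box 0.36 [468.2 180.3] [ 540. -222.   62.] [ 537. -215.   82.]
timer 0.8 [216.9 156.3] [609. 355.  22.] [610. 358.  19.]
bay 0.77 [469.1 182.3] [ 545. -243.    0.] [ 532. -217.   83.]
spanner 0.73 [318.1  88. ] [782. 115.   0.] [778. 115.  10.]
```

View pics/top_crop.png

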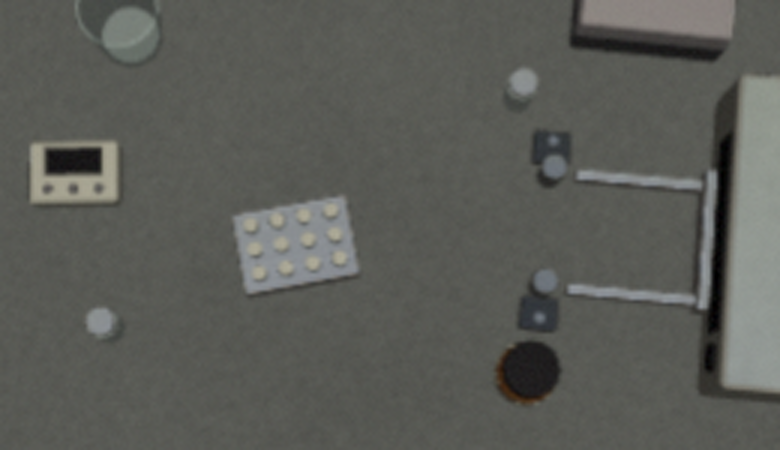

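```bash
cat >> h.py <<'E'
def caps(p,roi,n='top',cam=None,z=38.,amin=8,amax=400):
    x0,y0,x1,y1=roi
    c=p[y0:y1,x0:x1].astype(float)
    c=cv2.resize(c,None,fx=4,fy=4,interpolation=cv2.INTER_CUBIC)
    # caps are warm white: red minus blue, relative
    m=c[...,2]-c[...,0]
    return c,m
E
python3 - <<'E'
from h import *
z=np.load('top0.npz');p,d=z['p'],z['d']
print(p[170:192:1,280:300].mean(2).astype(int))
c,m=caps(p,(262,160,318,204))
print(np.percentile(m,[1,25,50,75,90,99]))
g=(m-m.min())/(m.max()-m.min())*255
cv2.imwrite('pics/caps.png',np.hstack([c.astype(np.uint8),cv2.cvtColor(g.astype(np.uint8),8)]))
C=cloud('top',d)
for uv in [(374,156),(371,194),(375,155),(372,193),(289,181),(427,180),(400,160),(400,198)]:
    print(uv,C[uv[1],uv[0]].round(1))
E
```

```text
[[141 144 145 141 138 141 141 138 132 143 157 158 156 144 141 142 142 134
  145 159]
 [144 154 154 143 133 137 140 140 142 151 160 160 160 144 136 142 139 124
  132 151]
 [149 158 160 159 140 131 140 140 141 147 157 163 158 146 142 144 140 131
  123 118]
 [142 159 160 161 139 134 143 144 137 130 143 149 143 140 144 143 143 141
  134 121]
 [133 152 157 154 131 129 141 143 141 129 112 105 116 135 140 141 142 140
  140 139]
 [127 127 131 126 123 132 142 141 140 139 133 127 135 140 141 142 140 140
  141 142]
 [136 127 117 117 131 139 141 140 141 140 140 141 140 142 140 140 141 139
  139 144]
 [141 140 138 137 140 140 141 141 142 141 142 144 148 146 141 140 141 140
  140 153]
 [140 141 140 144 144 142 141 140 142 141 146 155 159 161 153 143 141 141
  132 141]
 [141 144 148 155 156 147 144 141 144 143 152 158 160 161 152 143 141 143
  139 131]
 [142 150 157 160 160 154 146 143 141 143 147 156 162 158 139 134 145 144
  143 130]
 [144 152 160 160 162 152 141 142 142 141 133 138 147 140 124 130 142 143
  141 138]
 [141 147 151 153 153 137 132 140 142 142 136 122 106 107 120 137 142 141
  143 
[... 402 characters left out ...]
 162 163 146 137
  143 140]
 [144 142 144 153 159 162 162 153 147 146 146 143 147 158 163 156 135 131
  142 141]
 [145 146 143 152 160 162 162 150 141 144 143 134 129 143 148 136 128 134
  140 142]
 [144 143 128 136 152 153 146 132 134 142 142 140 135 122 111 117 131 142
  141 142]
 [143 145 141 126 126 125 113 118 135 140 142 144 141 141 140 138 140 142
  142 139]]
[-10.14926883  -2.56462932   3.82172203   4.71771091   6.02268088
  21.19693725]
(374, 156) [603.1 -13.   38.4]
(371, 194) [514.   -4.   36.6]
(375, 155) [605.1 -15.2  40. ]
(372, 193) [516.3  -6.4  36.9]
(289, 181) [548.  185.8  25.9]
(427, 180) [ 546.8 -136.5   28.8]
(400, 160) [597.4 -77.1  17.7]
(400, 198) [506.7 -74.5  16. ]
```

View pics/caps.png

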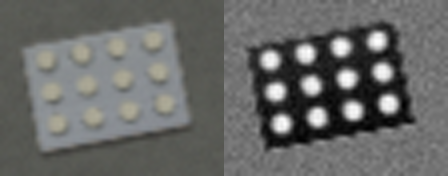

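```bash
cat >> h.py <<'E'
def rackpose(p,roi,n='top',cam=None,thr=12.,s=4,amin=60,amax=1e5):
    x0,y0,x1,y1=roi
    c=cv2.GaussianBlur(cv2.resize(p[y0:y1,x0:x1].astype(np.float32),None,fx=s,fy=s,interpolation=cv2.INTER_CUBIC),(0,0),s/4)
    m=((c[...,2]-c[...,0])>thr).astype(np.uint8)
    k,l,st,ce=cv2.connectedComponentsWithStats(m)
    uv=[( (ce[i][0]+.5)/s-.5+x0,(ce[i][1]+.5)/s-.5+y0) for i in range(1,k) if amin<st[i,4]<amax]
    W=px2w(n,uv,38.,cam)
    return np.array(uv),W
def grid(W):
    "fit 4x3 grid: returns centre, yaw, pitches, resid"
    W=W[:,:2]; c=W.mean(0)
    r=cv2.minAreaRect(W.astype(np.float32)); b=cv2.boxPoints(r)
    e=[b[1]-b[0],b[2]-b[1]]; e=max(e,key=np.linalg.norm); a=np.arctan2(e[1],e[0])
    for _ in range(3):
        R=np.array([[np.cos(a),np.sin(a)],[-np.sin(a),np.cos(a)]])
        q=(W-c)@R.T
        A=q/np.array([1,1]); 
        px=(q[:,0].max()-q[:,0].min())/3; py=(q[:,1].max()-q[:,1].min())/2
        g=np.c_[np.round(q[:,0]/px-.5)+.5,np.round(q[:,1]/py)]
        # affine fit W = c + g0*u + g1*v
        M=np.c_[np.ones(len(g)),g]; S,res,_,_=np.linalg.lstsq(M,W,rcond=None)
        c,u,v=S; a1=np.arctan2(u[1],u[0]); a2=np.arctan2(-v[0],v[1]); 
        a=a1
    return c,a1,a2,np.hypot(*u),np.hypot(*v),np.abs(M@S-W).max(),len(W)
E
python3 - <<'E'
from h import *
z=np.load('top0.npz');p,d=z['p'],z['d']
uv,W=rackpose(p,(262,160,318,204)); print(len(uv)); print(grid(W))
s=10
c=cv2.resize(p[140:215,355:435],None,fx=s,fy=s,interpolation=cv2.INTER_CUBIC); cv2.imwrite('pics/posts.png',cv2.convertScaleAbs(c,alpha=1.3))
E
```

```text
12
(array([548.19655631, 187.88562601]), np.float64(-1.3955190497587384), np.float64(-1.3956660564574663), np.float64(20.903331554384934), np.float64(18.919847972601143), np.float64(0.2386414073505989), 12)
```

View pics/posts.png

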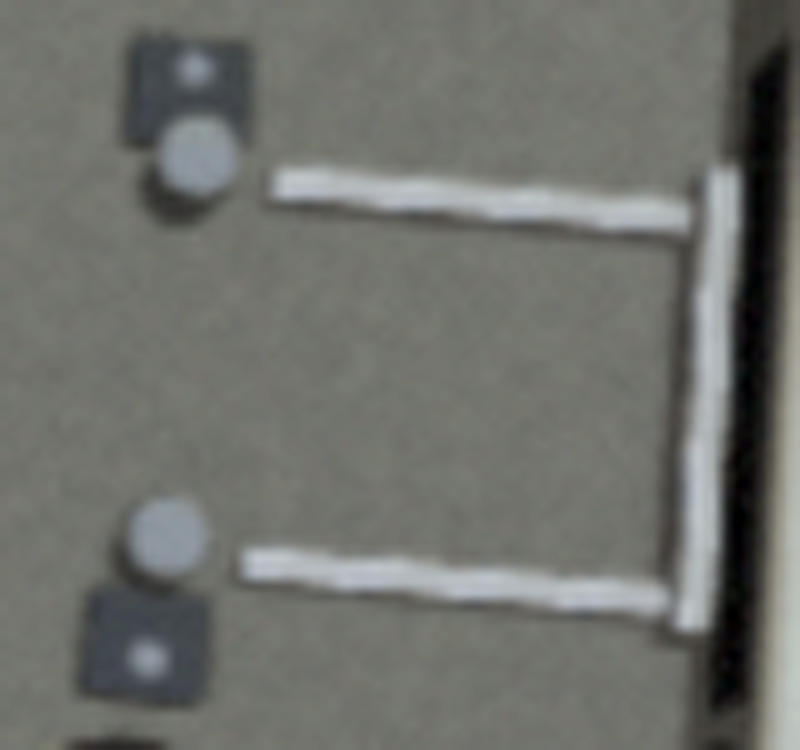

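Run:
```python
from h import *
f=px2w('top',[(374.4,155.0)],40)[0];n=px2w('top',[(371.35,193.15)],40)[0];s=px2w('top',[(423.7,179.4)],30)[0]
print(f,n,s,np.linalg.norm(f-n))
o=(f+n)[:2]/2; y=(f-n)[:2]; y/=np.linalg.norm(y); x=np.array([y[1],-y[0]])
print('bay',o,'x',x,np.arctan2(x[1],x[0])); print('stop in bay',(s[:2]-o)@x,(s[:2]-o)@y)
r=np.array([548.2,187.9]); print('rack in bay',(r-o)@x,(r-o)@y,-1.3956-np.arctan2(x[1],x[0]))
# project bay model onto top, scene
z=np.load('top0.npz');p=z['p'].copy();c=p
P3=lambda a,b,h: [*(o+a*x+b*y),h]
ps=[P3(0,45,40),P3(0,-45,40),P3(20,42,16),P3(20,-42,16),P3(116,42,16),P3(116,-42,16),P3(120,50,30),P3(120,-50,30),P3(120,0,30)]
im=cv2.resize(p[140:215,355:435],None,fx=10,fy=10,interpolation=cv2.INTER_CUBIC)
for q in w2px('top',ps): cv2.drawMarker(im,tuple(int(round(t)) for t in ((q-[355,140]+.5)*10)),(0,0,255),0,14,2)
sc=np.load('scene0.npz')['p']
i2=cv2.resize(sc[160:260,180:380],None,fx=4,fy=4,interpolation=cv2.INTER_CUBIC)
for q in w2px('scene',ps): cv2.drawMarker(i2,tuple(int(round(t)) for t in ((q-[180,160]+.5)*4)),(0,0,255),0,10,1)
cv2.imwrite('pics/fit.png',cv2.resize(np.vstack([cv2.resize(im,(600,562)),cv2.resize(i2,(600,300))]),(410,590)))
cv2.imwrite('pics/fit_t.png',im);cv2.imwrite('pics/fit_s.png',i2)
```

```text
[605.11387323 -13.79192774  40.        ] [515.47550095  -4.45822412  40.        ] [ 548.11773128 -128.62367652   30.        ] 90.12300376258132
bay [560.29468709  -9.12507593] x [-0.10356627 -0.99462256] -1.6745486408054109
stop in bay 120.11712538076097 0.2645498069934391
rack in bay -194.71298277135094 -32.43480140318099 0.27894864080541093
```

View pics/fit_t.png

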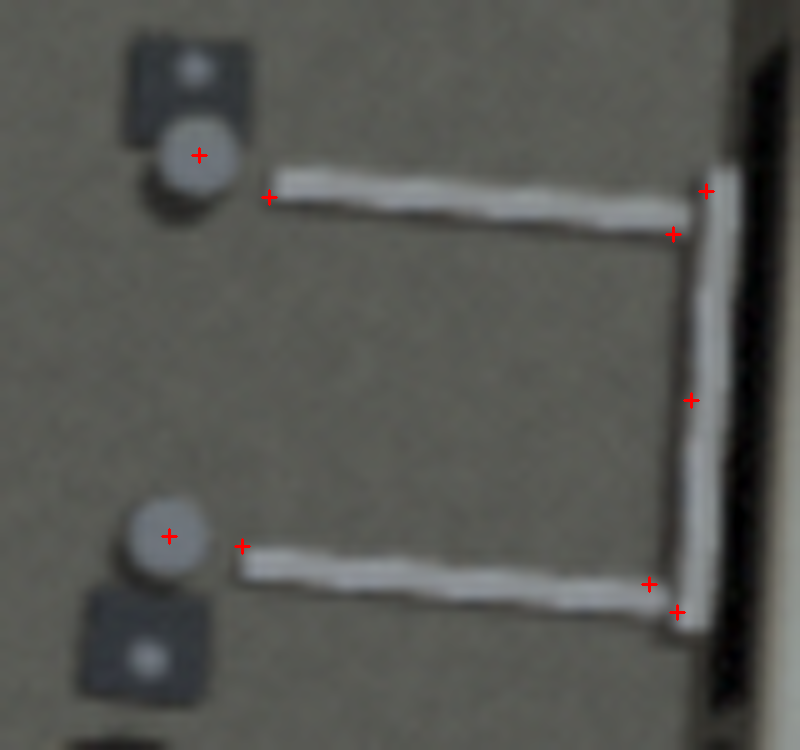

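View pics/fit_s.png

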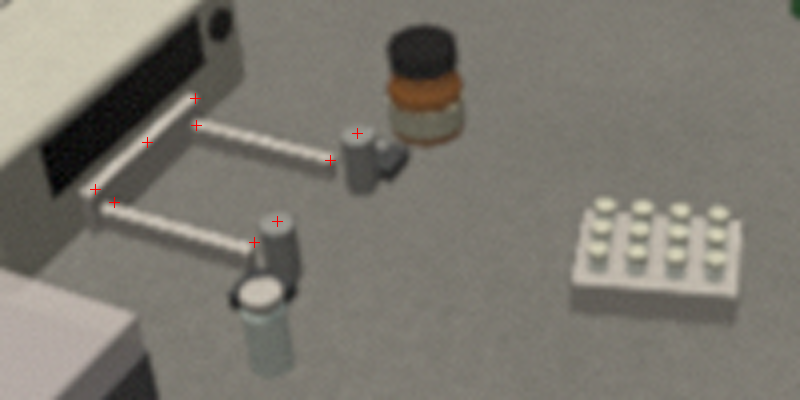

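```bash
cat >> h.py <<'E'
O=np.array([560.29,-9.13]); BA=-1.6745
BX=np.array([np.cos(BA),np.sin(BA)]); BY=np.array([-np.sin(BA),np.cos(BA)])
def b2w(a,b): return O+a*BX+b*BY
def w2b(q): q=np.asarray(q)[:2]-O; return np.array([q@BX,q@BY])
def tool():
    s=bot.get_state(); return s,np.array(s['tool_pos']),cv2.Rodrigues(np.array(s['tool_rot'],float))[0]
def go(xyz,head):
    "target TCP xyz, rack heading (world); returns shift units, spin units, tool frame"
    s,p,R=tool()
    sh=R.T@(np.array(xyz)-p)/150
    # tool z should be along +-rack y ; yaw of tool z
    az=np.arctan2(R[1,2],R[0,2]); want=head+np.pi/2
    dy=(want-az+np.pi/2)%np.pi-np.pi/2   # world yaw change
    return sh, -dy/0.5, s   # tool x down: spin = -yaw
E
python3 - <<'E'
from h import *
s,p,R=tool(); print(R.round(3), s['joint_positions'])
h=BA+0.279; u=np.array([np.cos(h),np.sin(h)])
r=b2w(-194.7,-32.4); print(h,u,r)
t=r-u*(45+11+25); print(t,np.hypot(*t),go([*t,248],h)[:2])
E
```

```text
[[ 0.    -0.927  0.374]
 [ 0.     0.374  0.927]
 [-1.    -0.     0.   ]] [ 1.18697404e+00  2.12874191e-01 -3.43931313e-02  1.32348807e+00
 -8.82851400e-06  1.57082795e+00]
-1.3955000000000002 [ 0.17439993 -0.9846749 ] [548.21899995 187.87797181]
[534.09260556 267.63663894] 597.3979258539005 (array([ 2.15224447e-03, -2.63339924e+00, -3.45451087e-01]), np.float64(2.023292191055892))
```

Emit:
apply_moves(
  xyz=[
    [0,-0.25,-0.03],
    [0,-0.5,-0.06],
    [0,-0.75,-0.1],
    [0,-1,-0.13],
    [0,-1,-0.13],
    [0,-1,-0.13],
    [0,-1,-0.13],
    [0,-1,-0.13],
    [0,-1,-0.13],
  ],
  spin=[0.12,0.25,0.37,0.5,0.62,0.75,0.87,1,1],
  jaw=[-0.53,-0.53,-0.53,-0.53,-0.53,-0.53,-0.53,-0.53,-0.53],
)

```text
t: 1.45
tool_pos: [319.1, 389.3, 248.3]
tool_rot: [-0.535, 1.504, 0.535]
wrist_force: [1.3, -0.2, -0.3]
opening: 19.9
```

Run:
```python
from h import *
h=BA+0.279; t=[534.1,267.6,248]
a,b,s=go(t,h); print(s['t'],s['tool_pos'],s['opening'],a.round(3),b)
```

```text
1.45 [319.12129937 389.28829231 248.3022983 ] 19.91467578437305 [ 0.002 -1.534  0.599] 1.016398236184442
```

Emit:
apply_moves(
  xyz=[
    [0,-0.25,0.1],
    [0,-0.5,0.2],
    [0,-0.75,0.3],
    [0,-1,0.39],
    [0,-1,0.39],
    [0,-1,0.39],
    [0,-1,0.39],
    [0,-1,0.39],
    [0,-1,0.39],
  ],
  spin=[0.12,0.25,0.37,0.5,0.62,0.75,0.87,1,1],
  jaw=[-0.53,-0.53,-0.53,-0.53,-0.53,-0.53,-0.53,-0.53,-0.53],
)

```text
t: 2.2
tool_pos: [459.2, 309.9, 248.2]
tool_rot: [-0.143, 1.566, 0.143]
wrist_force: [0.1, -0.4, 1.7]
opening: 19.8
```

Run:
```python
from h import *
h=BA+0.279; t=[534.1,267.6,150]
a,b,s=go(t,h); print(s['t'],s['tool_pos'],s['opening'],a.round(3),b, tool()[2].round(3))
```

```text
2.2 [459.24148871 309.88709403 248.23603789] 19.81625191178728 [ 0.655 -0.368  0.44 ] 0.014112245022576353 [[-0.    -0.181  0.983]
 [-0.     0.983  0.181]
 [-1.    -0.    -0.   ]]
```

Emit:
apply_moves(
  xyz=[
    [0,-0.09,0.11],
    [0,-0.18,0.22],
    [0,-0.28,0.33],
    [0,-0.37,0.44],
    [0.2,-0.37,0.44],
    [0.4,-0.37,0.44],
    [0.65,-0.37,0.44],
    [0.65,-0.37,0.44],
  ],
  spin=[0.01,0.01,0.01,0.01,0.01,0.01,0.01,0.01],
  jaw=[-0.53,-0.53,-0.53,-0.53,-0.53,-0.53,-0.53,-0.53],
)

```text
t: 2.87
tool_pos: [531.0, 265.7, 144.2]
tool_rot: [-0.145, 1.575, 0.14]
wrist_force: [-1.4, -0.6, -1.5]
opening: 20.5
```

Run:
```python
from h import *
h=BA+0.279; t=[534.1,267.6,40]
p,d=snapshot('wrist');cv2.imwrite('pics/w1.png',p)
p,d=snapshot('scene');cv2.imwrite('pics/s1.png',p)
a,b,s=go(t,h); print(s['t'],s['tool_pos'],s['opening'],a.round(3),b)
```

```text
2.9667 [533.56354315 267.11153902 150.92847033] 20.068391970090257 [0.74  0.003 0.006] 0.009142898830606594
```

View pics/w1.png

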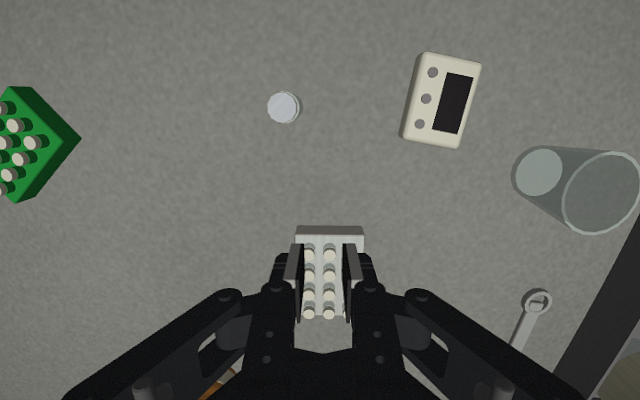

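View pics/s1.png

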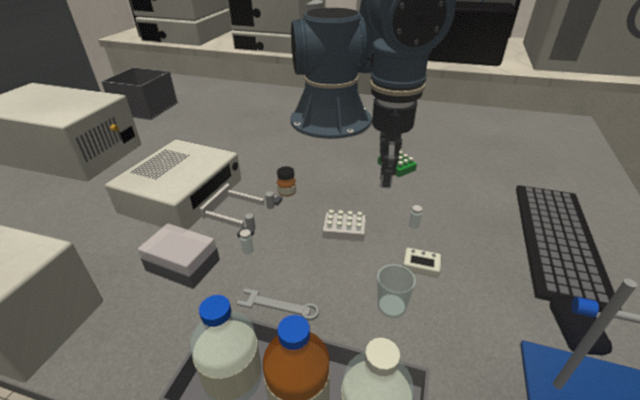

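Emit:
apply_moves(
  xyz=[
    [0.15,0,0],
    [0.3,0,0.01],
    [0.45,0,0.01],
    [0.6,0,0.01],
    [0.7,0,0.01],
    [0.8,0,0.01],
    [0.8,0,0.01],
  ],
  spin=[0.01,0.01,0.01,0.01,0.01,0.01,0.01],
  jaw=[-0.53,-0.53,-0.53,-0.53,-0.53,-0.53,-0.53],
)

```text
t: 3.55
tool_pos: [535.1, 267.6, 31.0]
tool_rot: [-0.139, 1.569, 0.138]
wrist_force: [0.3, -1.0, -0.1]
opening: 20.3
```

Run:
```python
from h import *
h=BA+0.279; t=[534.1,267.6,30]
p,d=snapshot('scene')
a,b,s=go(t,h); print(s['t'],s['tool_pos'],s['wrist_force'],a.round(3),b)
q=w2px('scene',[[*s['tool_pos'][:2],s['tool_pos'][2]-17],[*s['tool_pos'][:2],0]]); print(q)
cv2.imwrite('pics/s2.png',cv2.resize(p[140:260,310:450],None,fx=5,fy=5,interpolation=cv2.INTER_CUBIC))
p,d=snapshot('top'); np.savez('top2.npz',p=p,d=d)
cv2.imwrite('pics/t2.png',cv2.resize(p[130:250,190:390],None,fx=4,fy=4,interpolation=cv2.INTER_CUBIC))
```

```text
3.6 [535.53474031 267.77970534  32.30668179] [-0.04809894  0.56467524  0.16412205] [ 0.015  0.001 -0.01 ] 0.0018941828368235214
[[380.41489556 227.55681331]
 [379.80937688 232.78622015]]
```

View pics/s2.png

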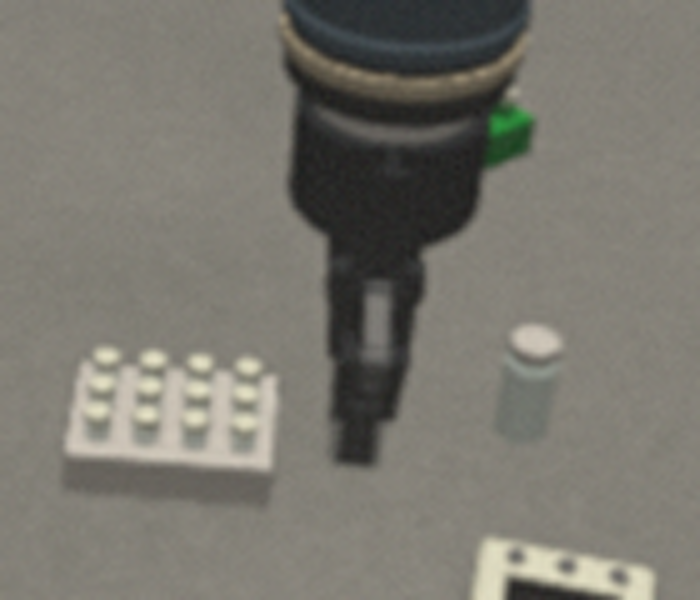

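View pics/t2.png

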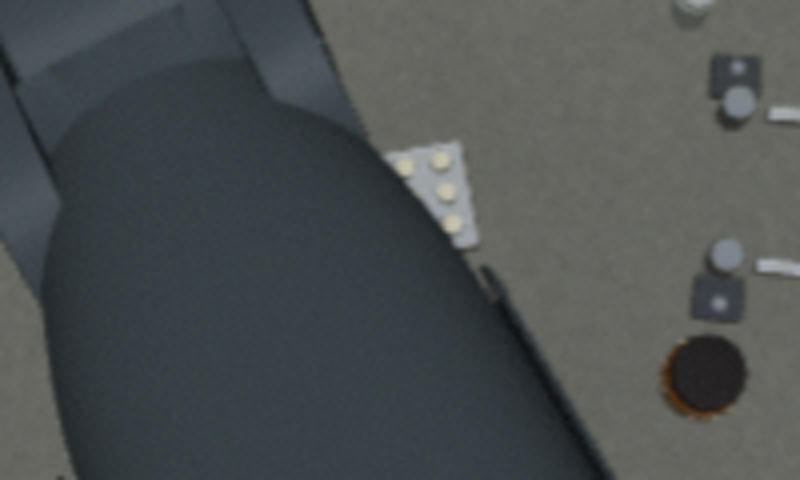

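```bash
cat >> h.py <<'E'
def scene_rack(p,roi=None,thr=12.):
    # roi in scene px; auto from predicted world centre
    uv,W=rackpose(p,roi,'scene',thr=thr)
    c,a1,a2,u,v,res,n=grid(W)
    return c,w2b(c),a1-BA,a2-BA,u,v,res,n
E
python3 - <<'E'
from h import *
p=np.load('scene0.npz')['p']
for thr in (8,12,16):
    try: print(thr,scene_rack(p,(318,202,372,242),thr))
    except Exception as e: print(e)
c=cv2.resize(p[202:242,318:372].astype(np.float32),None,fx=8,fy=8,interpolation=cv2.INTER_CUBIC)
m=c[...,2]-c[...,0]; print(m.min(),m.max())
cv2.imwrite('pics/cs.png',np.hstack([c.clip(0,255).astype(np.uint8),cv2.cvtColor(((m-m.min())/(m.max()-m.min())*255).astype(np.uint8),8)]))
E
```

```text
SVD did not converge in Linear Least Squares
12 (array([567.05805084, 193.85248987]), array([-202.59259938,  -14.28062972]), np.float64(2.0459524603090307), np.float64(2.080076359778984), np.float64(32.91698653076471), np.float64(44.51380819249298), np.float64(15.352840825886972), 7)
16 (array([543.99597488, 179.14751455]), array([-185.57928765,  -35.69657871]), np.float64(2.980066871266594), np.float64(2.7330654699156587), np.float64(16.752985734782115), np.float64(18.519650837742347), np.float64(2.2737367544323206e-13), 3)
4.930313 31.912598
 ** On entry to DLASCL parameter number  4 had an illegal valueh.py:47: RuntimeWarning: invalid value encountered in divide
  g=np.c_[np.round(q[:,0]/px-.5)+.5,np.round(q[:,1]/py)]
```

View pics/cs.png

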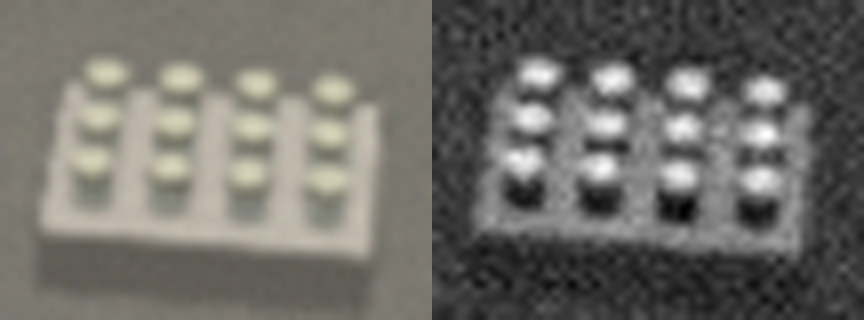

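```bash
cat >> h.py <<'E'
def rackpose(p,roi,n='top',cam=None,thr=12.,s=6,amin=60,amax=1e5,green=False):
    x0,y0,x1,y1=roi
    c=cv2.GaussianBlur(cv2.resize(p[y0:y1,x0:x1].astype(np.float32),None,fx=s,fy=s,interpolation=cv2.INTER_CUBIC),(0,0),s/3)
    f=(c[...,1]-c[...,0]) if green else (c[...,2]-c[...,0])
    m=(f>thr).astype(np.uint8)
    k,l,st,ce=cv2.connectedComponentsWithStats(m)
    uv=[( (ce[i][0]+.5)/s-.5+x0,(ce[i][1]+.5)/s-.5+y0) for i in range(1,k) if amin<st[i,4]<amax]
    return np.array(uv),px2w(n,uv,38.,cam)
def scene_rack(p,roi,thr=None):
    for t in ([thr] if thr else [13,15,17,11,19,9]):
        uv,W=rackpose(p,roi,'scene',thr=t,green=True)
        if len(uv)==12:
            c,a1,a2,u,v,res,n=grid(W)
            if res<2.5: return t,c.round(1),w2b(c).round(1),round(a1-BA,3),round(a2-BA,3),u.round(1),v.round(1),res.round(2)
    return 'fail',len(uv),uv
E
python3 - <<'E'
from h import *
p=np.load('scene0.npz')['p']
for thr in (9,11,13,15,17,19): print(scene_rack(p,(318,202,372,242),thr))
E
```

```text
('fail', 32, array([[326.01230269, 202.69150418],
       [343.73449612, 203.71124031],
       [350.66003788, 203.13636364],
       [354.0941358 , 202.89506173],
       [366.88627993, 203.78821363],
       [320.39533965, 203.09755134],
       [337.42460317, 203.38492063],
       [335.055     , 204.305     ],
       [363.73309179, 203.74758454],
       [340.19918699, 204.40650407],
       [331.21575342, 205.35730594],
       [344.78196528, 221.02072915],
       [317.93306011, 205.98224044],
       [337.84795322, 206.61403509],
       [366.6728972 , 209.02492212],
       [369.5786385 , 209.24765258],
       [322.19252874, 210.81704981],
       [364.38663664, 211.68093093],
       [370.72854785, 211.62293729],
       [320.5336478 , 215.97955975],
       [370.63497653, 216.33920188],
       [319.30681818, 220.55681818],
       [370.26215278, 221.73611111],
       [369.66563786, 230.51748971],
       [319.11236559, 233.57580645],
       [365.8875    , 235.44861111],
       [370.70977011, 236.60057471],
       [318.47154472, 238.14126016],
       [368.28535354, 239.58164983],
       [336.30
[... 360 characters left out ...]
, array([[330.82489107, 210.76361656],
       [340.17346667, 211.56573333],
       [349.66278759, 212.20371857],
       [358.98238095, 215.99595238],
       [330.02909856, 216.18957405],
       [339.39066852, 216.81638812],
       [349.06602914, 217.4863388 ],
       [328.94645293, 221.64313324],
       [338.71599617, 222.4506705 ],
       [348.58455344, 223.25488043],
       [358.53673602, 224.03131773]]))
(17, array([550.8, 189.3]), array([-196.4,  -30. ]), np.float64(0.274), np.float64(0.283), np.float64(21.0), np.float64(19.0), np.float64(0.39))
(19, array([550.8, 189.4]), array([-196.4,  -30. ]), np.float64(0.275), np.float64(0.283), np.float64(21.0), np.float64(19.0), np.float64(0.51))
```

Emit:
apply_moves(
  xyz=[
    [0.01,-0.05,-0.01],
    [0.01,-0.1,-0.01],
    [0.01,-0.13,-0.01],
    [0.01,-0.15,-0.01],
    [0.01,-0.17,-0.01],
    [0.01,-0.19,-0.01],
    [0.01,-0.215,-0.01],
    [0.01,-0.24,-0.01],
    [0.01,-0.265,-0.01],
    [0.01,-0.29,-0.01],
  ],
  spin=[0,0,0,0,0,0,0,0,0,0],
  jaw=[-0.53,-0.53,-0.53,-0.53,-0.53,-0.53,-0.53,-0.53,-0.53,-0.53],
)

```text
t: 4.48
tool_pos: [542.2, 224.7, 31.6]
tool_rot: [-0.138, 1.566, 0.138]
wrist_force: [-0.3, 3.9, 3.7]
opening: 19.7
```

```bash
cat >> h.py <<'E'
def look(name,est):
    "est: rack centre estimate in bay"
    p,d=snapshot('scene'); np.savez('last.npz',p=p)
    q=w2px('scene',[[*b2w(*est),38]])[0]; x0,y0=int(q[0]-32),int(q[1]-24)
    print('roi',x0,y0); r=scene_rack(p,(x0,y0,x0+64,y0+48)); print(r)
    cv2.imwrite(f'pics/{name}.png',cv2.resize(p[160:260,220:420],None,fx=4,fy=4,interpolation=cv2.INTER_CUBIC))
    s,tp,R=tool(); print('t',s['t'],'tcp bay',w2b(tp).round(1),tp[2].round(1),'push yaw',round(np.arctan2(-R[1,1],-R[0,1])-BA,3),'F',np.round(s['wrist_force'],1))
    if r[0]!='fail':
        c=r[2]+[1.7,-2.4]; print('rack bay corrected',c,'yaw',r[3])
E
python3 -c "
from h import *
look('a1',(-172,-26))"
```

```text
roi 301 191
(17, array([554.1, 169.8]), array([-177.3,  -24.7]), np.float64(0.279), np.float64(0.276), np.float64(21.0), np.float64(18.9), np.float64(0.4))
t 4.5333 tcp bay [-230.  -42.] 31.6 push yaw 0.279 F [0.5 2.6 2.6]
rack bay corrected [-175.6  -27.1] yaw 0.279
```

View pics/a1.png

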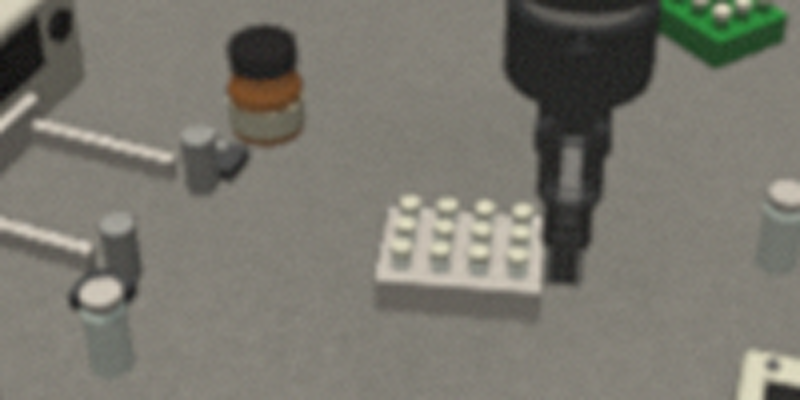

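Emit:
apply_moves(
  xyz=[
    [0.005,-0.03,0],
    [0.005,-0.055,0],
    [0.005,-0.08,0],
    [0.005,-0.11,0],
    [0.005,-0.135,0],
    [0.005,-0.16,0],
    [0.005,-0.19,0],
    [0.005,-0.215,0],
    [0.005,-0.24,0],
    [0.005,-0.27,0],
  ],
  spin=[0,0,0,0,0,0,0,0,0,0],
  jaw=[-0.53,-0.53,-0.53,-0.53,-0.53,-0.53,-0.53,-0.53,-0.53,-0.53],
)

```text
t: 5.37
tool_pos: [549.3, 183.7, 30.7]
tool_rot: [-0.138, 1.567, 0.138]
wrist_force: [0.1, 2.0, -1.5]
opening: 20.2
```

```bash
python3 -c "
from h import *
look('a2',(-137,-15))"
```

```text
roi 284 190
(19, array([561. , 128.8]), array([-137.3,  -13.6]), np.float64(0.282), np.float64(0.275), np.float64(21.0), np.float64(19.0), np.float64(0.28))
t 5.4167 tcp bay [-189.9  -30.7] 30.7 push yaw 0.279 F [-0.3 -0.6  0. ]
rack bay corrected [-135.6  -16. ] yaw 0.282
```

Emit:
apply_moves(
  xyz=[
    [0,-0.03,0],
    [0,-0.055,0],
    [0,-0.08,0],
    [0,-0.11,0],
    [0,-0.135,0],
    [0,-0.16,0],
    [0,-0.19,0],
    [0,-0.215,0],
    [0,-0.24,0],
    [0,-0.26,0],
  ],
  spin=[0,0,0,0,0,0,0,0,0,0],
  jaw=[-0.53,-0.53,-0.53,-0.53,-0.53,-0.53,-0.53,-0.53,-0.53,-0.53],
)

```text
t: 6.25
tool_pos: [556.3, 144.1, 30.8]
tool_rot: [-0.138, 1.567, 0.137]
wrist_force: [-0.9, 1.8, -1.1]
opening: 19.9
```

```bash
cat >> h.py <<'E'
def arc(R,dyaw,n,D=56.2):
    "unicycle arc of rack centre, tool rigidly behind by D; prints rows in tool frame of now. dyaw bay/world yaw change"
    s,p,T=tool(); u0=-T[:2,1]; a0=np.arctan2(u0[1],u0[0])
    c0=p[:2]+u0*D
    lat=np.array([-u0[1],u0[0]]); C=c0+lat*R*np.sign(dyaw)
    for i in range(1,n+1):
        th=dyaw*i/n; M=np.array([[np.cos(th),-np.sin(th)],[np.sin(th),np.cos(th)]])
        q=C+M@(p[:2]-C); sh=T.T@np.array([*(q-p[:2]),0])/150
        print(np.round(sh,3),'spin',round(-th/.5,3))
E
python3 -c "
from h import *
look('a3',(-97,-4))
arc(120,-.28,10)"
```

```text
roi 266 189
(19, array([567.9,  89.1]), array([-98.5,  -2.6]), np.float64(0.272), np.float64(0.29), np.float64(20.8), np.float64(18.8), np.float64(1.22))
t 6.3 tcp bay [-151.6  -19.7] 30.8 push yaw 0.279 F [ 0.1 -0.4 -1.3]
rack bay corrected [-96.8  -5. ] yaw 0.272
[ 0.    -0.023  0.01 ] spin 0.056
[ 0.    -0.045  0.02 ] spin 0.112
[ 0.    -0.068  0.029] spin 0.168
[ 0.    -0.092  0.037] spin 0.224
[ 0.    -0.115  0.044] spin 0.28
[ 0.    -0.139  0.051] spin 0.336
[ 0.    -0.163  0.058] spin 0.392
[ 0.    -0.187  0.063] spin 0.448
[ 0.    -0.211  0.068] spin 0.504
[ 0.    -0.236  0.072] spin 0.56
```

Emit:
apply_moves(
  xyz=[
    [0,-0.023,0.01],
    [0,-0.045,0.02],
    [0,-0.068,0.029],
    [0,-0.092,0.037],
    [0,-0.115,0.044],
    [0,-0.139,0.051],
  ],
  spin=[0.056,0.112,0.168,0.224,0.28,0.336],
  jaw=[-0.53,-0.53,-0.53,-0.53,-0.53,-0.53],
)

```text
t: 6.8
tool_pos: [567.8, 124.2, 30.8]
tool_rot: [-0.004, 1.571, 0.002]
wrist_force: [-0.2, 2.6, -0.5]
opening: 20.4
```

```bash
python3 -c "
from h import *
look('a4',(-77,-2))
p,d=snapshot('top');cv2.imwrite('pics/t4.png',cv2.resize(p[130:230,290:450],None,fx=5,fy=5,interpolation=cv2.INTER_CUBIC))
"
```

```text
roi 257 187
('fail', 31, array([[259.10827664, 188.34297052],
       [264.21666667, 187.06666667],
       [267.27869757, 188.13134658],
       [271.48484848, 187.32828283],
       [286.53066871, 191.80268787],
       [263.76691729, 191.36152882],
       [298.75240154, 192.21445725],
       [257.01157407, 191.91898148],
       [259.96811966, 197.73324786],
       [297.84590317, 197.73882682],
       [295.25322581, 199.74032258],
       [286.68453936, 217.13355109],
       [264.74616858, 204.57375479],
       [259.9338565 , 206.08258595],
       [260.20555556, 214.1367031 ],
       [263.53698502, 208.88904494],
       [259.99120603, 210.63107203],
       [267.95973154, 210.84116331],
       [264.19594595, 214.07972973],
       [257.11041667, 220.74375   ],
       [261.72289157, 220.98192771],
       [263.90637255, 226.80735294],
       [258.31916514, 230.69210847],
       [318.34283247, 230.36830743],
       [262.37987013, 231.22294372],
       [310.06372549, 232.04607843],
       [270.68946188, 232.95478326],
       [319.82309942, 233.41812865],
       [274.81589147, 233.1996124 ],
       [263.65740741, 233.88888889],
       [313.2758216 , 233.89319249]]))
t 6.85 tcp bay [-132.8   -6.1] 30.8 push yaw 0.105 F [0.7 0.3 0. ]
```

View pics/a4.png

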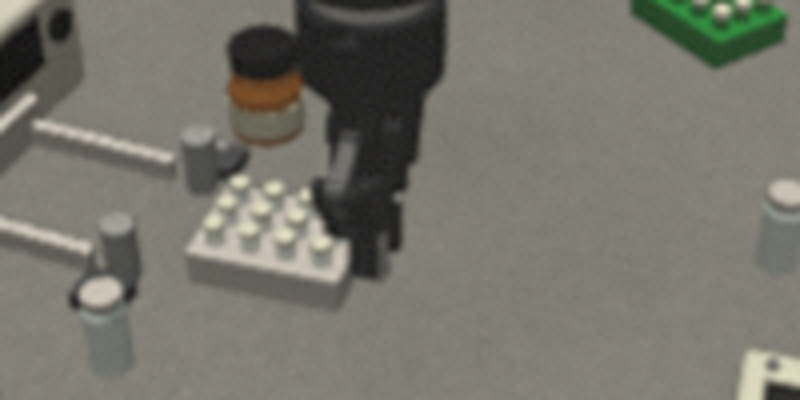

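View pics/t4.png

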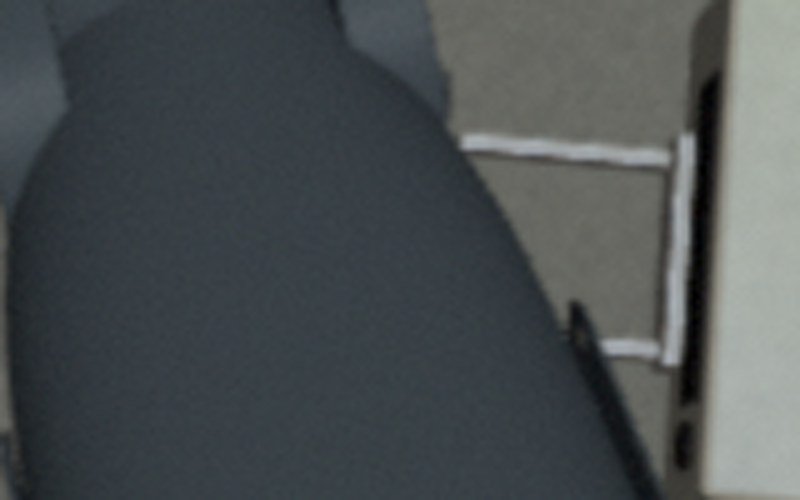

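```bash
cat >> h.py <<'E'
G=np.array([[i*21.,j*19.] for i in (-1.5,-.5,.5,1.5) for j in (-1,0,1)])
def fit(p,c0,a0):
    "c0 bay centre est (true), a0 bay yaw; scene picture"
    q=w2px('scene',[[*b2w(*c0),38]])[0]; x0,y0=int(q[0]-36),int(q[1]-28)
    best=None
    for t in (13,14,15,16,17,18,19,20,21):
        uv,W=rackpose(p,(x0,y0,x0+72,y0+56),'scene',thr=t,amin=90,amax=900,green=True)
        if len(uv)<4: continue
        B=np.array([w2b(w) for w in W])+[1.7,-2.4]
        c,a=np.array(c0,float),a0
        for it in range(8):
            M=np.array([[np.cos(a),-np.sin(a)],[np.sin(a),np.cos(a)]])
            m=G@M.T+c; D=np.linalg.norm(B[:,None]-m[None],axis=2); j=D.argmin(1); ok=D[np.arange(len(B)),j]<(8 if it<4 else 3)
            if ok.sum()<4: break
            X,Y=G[j[ok]],B[ok]; xm,ym=X.mean(0),Y.mean(0); S=(X-xm).T@(Y-ym)
            a=np.arctan2(S[0,1]-S[1,0],S[0,0]+S[1,1]); M=np.array([[np.cos(a),-np.sin(a)],[np.sin(a),np.cos(a)]]); c=ym-M@xm
        if ok.sum()<4: continue
        r=np.sqrt(((Y-(X@M.T+c))**2).sum(1).mean()); k=(ok.sum(),-r)
        if best is None or k>best[0]: best=(k,c,a,t)
    return best
def look(name,c0=None,a0=None):
    p,d=snapshot('scene'); np.savez('last.npz',p=p)
    cv2.imwrite(f'pics/{name}.png',cv2.resize(p[160:260,180:380],None,fx=4,fy=4,interpolation=cv2.INTER_CUBIC))
    s,tp,R=tool(); a=np.arctan2(-R[1,1],-R[0,1])-BA
    e=w2b(tp[:2]-R[:2,1]*56.2)
    print('t',s['t'],'tcp bay',w2b(tp).round(1),tp[2].round(1),'yaw',round(a,3),'F',np.round(s['wrist_force'],1),'rack by tool',e.round(1))
    b=fit(p,c0 if c0 is not None else e,a0 if a0 is not None else a)
    if b: print('n',b[0][0],'rms',round(-b[0][1],2),'rack',b[1].round(1),'yaw',round(b[2],3),'thr',b[3])
E
python3 -c "
from h import *
print(fit(np.load('scene0.npz')['p'],(-194.7,-32.4),.279))
look('a5')
arc(120,-.11,4)"
```

```text
Traceback (most recent call last):
  File "h.py", line 111, in fit
    uv,W=rackpose(p,(x0,y0,x0+72,y0+56),'scene',thr=t,amin=90,amax=900,green=True)
         ~~~~~~~~^^^^^^^^^^^^^^^^^^^^^^^^^^^^^^^^^^^^^^^^^^^^^^^^^^^^^^^^^^^^^^^^^
  File "h.py", line 79, in rackpose
    return np.array(uv),px2w(n,uv,38.,cam)
                        ~~~~^^^^^^^^^^^^^^
  File "h.py", line 8, in px2w
    u=cv2.undistortPoints(np.array(uv,float).reshape(-1,1,2),k,d)[:,0]
      ~~~~~~~~~~~~~~~~~~~^^^^^^^^^^^^^^^^^^^^^^^^^^^^^^^^^^^^^^^^
cv2.error: OpenCV(4.12.0) /io/opencv/modules/calib3d/src/undistort.dispatch.cpp:347: error: (-215:Assertion failed) CV_IS_MAT(_src) && CV_IS_MAT(_dst) && (_src->rows == 1 || _src->cols == 1) && (_dst->rows == 1 || _dst->cols == 1) && _src->cols + _src->rows - 1 == _dst->rows + _dst->cols - 1 && (CV_MAT_TYPE(_src->type) == CV_32FC2 || CV_MAT_TYPE(_src->type) == CV_64FC2) && (CV_MAT_TYPE(_dst->type) == CV_32FC2 || CV_MAT_TYPE(_dst->type) == CV_64FC2) in function 'cvUndistortPointsInternal'
```

```bash
sed -i 's/    return np.array(uv),px2w(n,uv,38.,cam)/    return np.array(uv),(px2w(n,uv,38.,cam) if uv else [])/' h.py
python3 -c "
from h import *
print(fit(np.load('scene0.npz')['p'],(-194.7,-32.4),.279))
look('a5')
arc(120,-.11,4)"
```

```text
((np.int64(12), np.float64(-0.29052170981160325)), array([-194.72252059,  -32.35453852]), np.float64(0.2765078250480559), 16)
t 6.95 tcp bay [-133.3   -6.5] 30.8 yaw 0.11 F [-0.3  0.5  0.2] rack by tool [-77.4  -0.3]
n 10 rms 0.58 rack [-75.6  -0.8] yaw 0.108 thr 19
[ 0.    -0.022  0.01 ] spin 0.055
[ 0.    -0.045  0.019] spin 0.11
[ 0.    -0.067  0.028] spin 0.165
[ 0.    -0.09   0.036] spin 0.22
```

Emit:
apply_moves(
  xyz=[
    [0,-0.022,0.01],
    [0,-0.045,0.019],
    [0,-0.067,0.028],
    [0,-0.09,0.036],
    [0,-0.09,0.036],
  ],
  spin=[0.055,0.11,0.165,0.22,0.22],
  jaw=[-0.53,-0.53,-0.53,-0.53,-0.53],
)

```text
t: 7.37
tool_pos: [573.4, 109.9, 30.8]
tool_rot: [0.083, 1.569, -0.085]
wrist_force: [-0.7, -0.7, -0.6]
opening: 20.4
```

```bash
python3 -c "
from h import *
look('a6')"
```

```text
t 7.4167 tcp bay [-120.     0.6] 30.8 yaw -0.002 F [-0.3 -0.5 -0.2] rack by tool [-63.8   0.5]
n 9 rms 0.35 rack [-62.1   0.3] yaw -0.013 thr 20
```

View pics/a6.png

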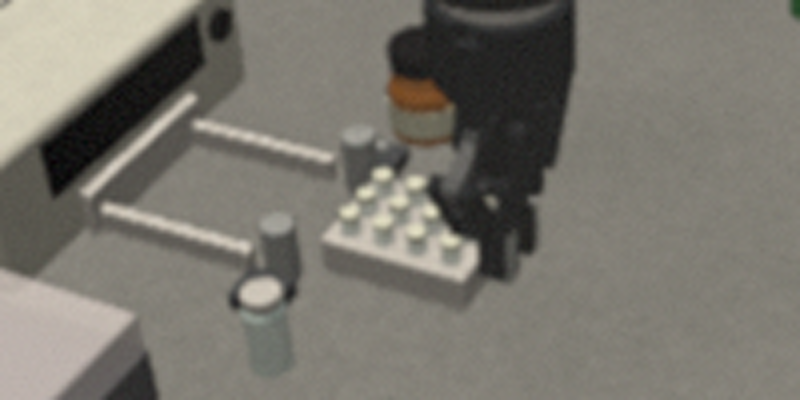

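Emit:
apply_moves(
  xyz=[
    [0,-0.02,0],
    [0,-0.04,0],
    [0,-0.06,0],
    [0,-0.08,0],
    [0,-0.1,0],
    [0,-0.12,0],
    [0,-0.14,0],
  ],
  spin=[0,0,0,0,0,0,0],
  jaw=[-0.53,-0.53,-0.53,-0.53,-0.53,-0.53,-0.53],
)

```text
t: 8.0
tool_pos: [571.0, 88.9, 30.8]
tool_rot: [0.081, 1.569, -0.084]
wrist_force: [0.1, 1.2, -1.2]
opening: 20.2
```

```bash
python3 -c "
from h import *
look('a7')"
```

```text
t 8.05 tcp bay [-98.2   0.5] 30.8 yaw -0.002 F [-0.7 -0.5 -0.1] rack by tool [-42.    0.4]
n 9 rms 0.65 rack [-40.9   0.5] yaw -0.008 thr 21
```

View pics/a7.png

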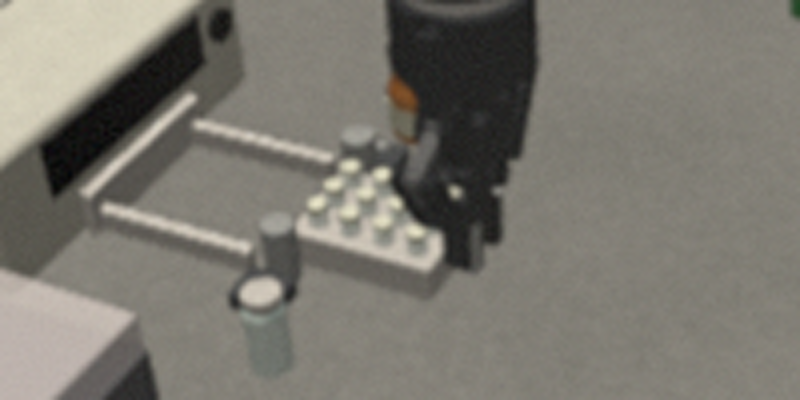

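Emit:
apply_moves(
  xyz=[
    [0,-0.02,0],
    [0,-0.04,0],
    [0,-0.06,0],
    [0,-0.08,0],
    [0,-0.1,0],
    [0,-0.12,0],
    [0,-0.14,0],
    [0,-0.16,0],
    [0,-0.18,0],
    [0,-0.2,0],
  ],
  spin=[0,0,0,0,0,0,0,0,0,0],
  jaw=[-0.53,-0.53,-0.53,-0.53,-0.53,-0.53,-0.53,-0.53,-0.53,-0.53],
)

```text
t: 8.88
tool_pos: [567.7, 58.3, 30.8]
tool_rot: [0.081, 1.569, -0.084]
wrist_force: [-0.2, 1.9, -1.6]
opening: 20.2
```

```bash
python3 -c "
from h import *
look('a8')"
```

```text
t 8.9333 tcp bay [-67.4   0.4] 30.8 yaw -0.002 F [-0.3  0.4 -0.4] rack by tool [-11.2   0.3]
n 8 rms 0.84 rack [-10.8  -0. ] yaw -0.007 thr 17
```

View pics/a8.png

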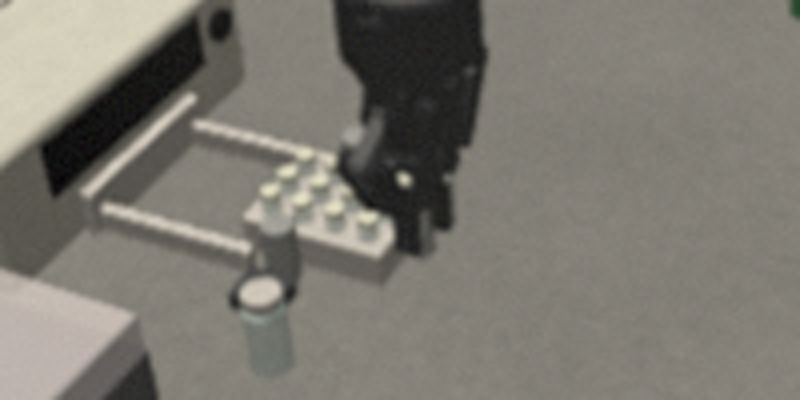

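Run:
```python
from h import *
s,tp,R=tool()
for n in ('wrist','scene'):
    cam=K(n); p,d=snapshot(n); C=cloud(n,d,cam); 
    X=(C.reshape(-1,3)-tp)@R; ok=(d.reshape(-1)>0)&(p.reshape(-1,3).max(1)<75)&(np.abs(X[:,1])<45)&(np.abs(X[:,2])<75)&(X[:,0]<19)&(X[:,0]>-60)
    X=X[ok]; print(n,len(X))
    for lo in range(-60,20,8):
        q=X[(X[:,0]>=lo)&(X[:,0]<lo+8)]
        if len(q)>3: print('tool x',lo,'world z',round(tp[2]-lo-8),'to',round(tp[2]-lo),len(q),'lat',np.percentile(q[:,2],[1,99]).round(),'long(push=-)',np.percentile(q[:,1],[1,99]).round())
```

```text
wrist 21427
tool x -60 world z 83 to 91 6773 lat [-55.  54.] long(push=-) [-11.  18.]
tool x -52 world z 75 to 83 3725 lat [-51.  50.] long(push=-) [-12.  18.]
tool x -44 world z 67 to 75 5522 lat [-46.  45.] long(push=-) [-11.  13.]
tool x -36 world z 59 to 67 2406 lat [-43.  42.] long(push=-) [-9. 14.]
tool x -28 world z 51 to 59 842 lat [-32.  32.] long(push=-) [-9. 14.]
tool x -20 world z 43 to 51 614 lat [-23.  23.] long(push=-) [-10.  11.]
tool x -12 world z 35 to 43 578 lat [-24.  23.] long(push=-) [-10.  11.]
tool x -4 world z 27 to 35 493 lat [-24.  23.] long(push=-) [-8. 12.]
tool x 4 world z 19 to 27 395 lat [-23.  22.] long(push=-) [-10.  11.]
tool x 12 world z 11 to 19 79 lat [-30.  19.] long(push=-) [-11.  11.]
scene 443
tool x -60 world z 83 to 91 95 lat [-52.  56.] long(push=-) [-9. 17.]
tool x -52 world z 75 to 83 71 lat [-51.  52.] long(push=-) [-9. 16.]
tool x -44 world z 67 to 75 56 lat [-44.  48.] long(push=-) [-9. 13.]
tool x -36 world z 59 to 67 61 lat [-37.  43.] long(push=-) [-5. 13.]
tool x -28 world z 51 to 59 22 lat [-23.  23.] long(push=-) [ 1. 12.]
tool x -20 world z 43 to 51 31 lat [-13.  24.] long(push=-) [-4. 11.]
tool x -12 world z 35 to 43 37 lat [-13.  25.] long(push=-) [-4. 11.]
tool x -4 world z 27 to 35 30 lat [-13.  25.] long(push=-) [-4. 11.]
tool x 4 world z 19 to 27 31 lat [-12.  24.] long(push=-) [-6. 11.]
tool x 12 world z 11 to 19 9 lat [-13.  16.] long(push=-) [-12.   7.]
```

Emit:
apply_moves(
  xyz=[
    [0,-0.025,0],
    [0,-0.05,0],
    [0,-0.075,0],
    [0,-0.1,0],
    [0,-0.125,0],
    [0,-0.15,0],
    [0,-0.175,0],
    [0,-0.2,0],
    [0,-0.225,0],
    [0,-0.25,0],
  ],
  spin=[0,0,0,0,0,0,0,0,0,0],
  jaw=[-0.53,-0.53,-0.53,-0.53,-0.53,-0.53,-0.53,-0.53,-0.53,-0.53],
)

```text
t: 9.87
tool_pos: [563.7, 20.6, 30.9]
tool_rot: [0.082, 1.569, -0.085]
wrist_force: [1.6, 1.3, -1.0]
opening: 20.2
```

```bash
python3 -c "
from h import *
look('a9')"
```

```text
t 9.9167 tcp bay [-29.4   0.4] 31.0 yaw -0.003 F [ 0.9 -0.9 -0.7] rack by tool [26.8  0.2]
n 8 rms 0.43 rack [27.5 -0.3] yaw 0.001 thr 20
```

View pics/a9.png

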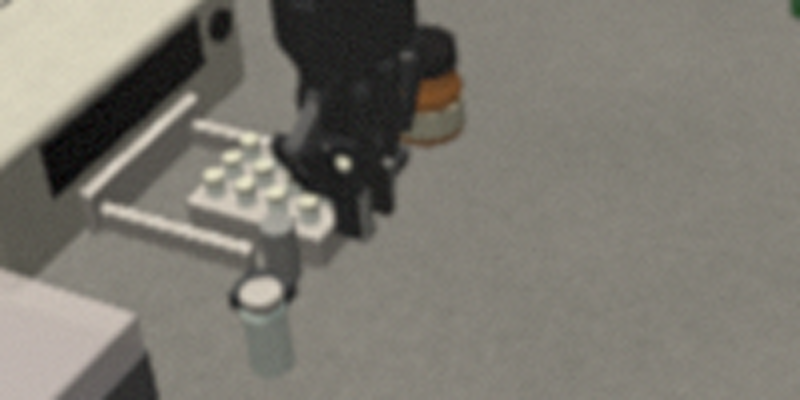

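Emit:
apply_moves(
  xyz=[
    [0,-0.025,0],
    [0,-0.05,0],
    [0,-0.075,0],
    [0,-0.1,0],
    [0,-0.13,0],
    [0,-0.16,0],
    [0,-0.185,0],
    [0,-0.21,0],
    [0,-0.235,0],
    [0,-0.255,0],
  ],
  spin=[0,0,0,0,0,0,0,0,0,0],
  jaw=[-0.53,-0.53,-0.53,-0.53,-0.53,-0.53,-0.53,-0.53,-0.53,-0.53],
)

```text
t: 10.75
tool_pos: [559.6, -18.5, 31.0]
tool_rot: [0.082, 1.569, -0.086]
wrist_force: [0.7, 2.2, -1.2]
opening: 20.0
```

```bash
python3 -c "
from h import *
look('a10')"
```

```text
t 10.8 tcp bay [9.8 0.3] 31.1 yaw -0.003 F [-0.1 -0.6 -0.6] rack by tool [66.   0.1]
n 8 rms 0.75 rack [67.  -0.3] yaw 0.005 thr 19
```

Emit:
apply_moves(
  xyz=[
    [0,-0.01,0],
    [0,-0.02,0],
    [0,-0.03,0],
    [0,-0.037,0],
    [0,-0.044,0],
    [0,-0.05,0],
  ],
  spin=[0,0,0,0,0,0],
  jaw=[-0.53,-0.53,-0.53,-0.53,-0.53,-0.53],
)

```text
t: 11.3
tool_pos: [558.8, -26.3, 31.1]
tool_rot: [0.082, 1.569, -0.086]
wrist_force: [0.2, 2.0, -0.6]
opening: 20.0
```

Emit:
apply_moves(
  xyz=[
    [0,-0.005,0],
    [0,-0.01,0],
  ],
  spin=[0,0],
  jaw=[-0.53,-0.53],
)

```text
t: 11.47
tool_pos: [558.5, -27.0, 31.1]
tool_rot: [0.083, 1.57, -0.084]
wrist_force: [-0.7, 13.1, 0.5]
opening: 20.3
```

```bash
python3 -c "
from h import *
look('a11')"
```

```text
t 11.5167 tcp bay [17.9  0. ] 31.1 yaw -0.002 F [-0.4  9.6  1.4] rack by tool [74.1 -0.1]
n 8 rms 0.78 rack [75.3 -0.6] yaw 0.009 thr 17
```

Emit:
apply_moves(
  xyz=[
    [0,-0.004,0],
    [0,-0.006,0],
    [0,-0.006,0],
  ],
  spin=[0,0,0],
  jaw=[-0.53,-0.53,-0.53],
)

```text
t: 11.77
tool_pos: [558.3, -26.9, 31.1]
tool_rot: [0.084, 1.57, -0.082]
wrist_force: [0.3, 8.8, 0.4]
opening: 19.9
```

```bash
python3 -c "
from h import *
look('a12')"
```

```text
t 11.8167 tcp bay [17.9 -0.1] 31.1 yaw -0.002 F [-1.   7.5  0.6] rack by tool [74.1 -0.2]
n 8 rms 0.82 rack [75.3 -0.5] yaw 0.01 thr 16
```

View pics/a12.png

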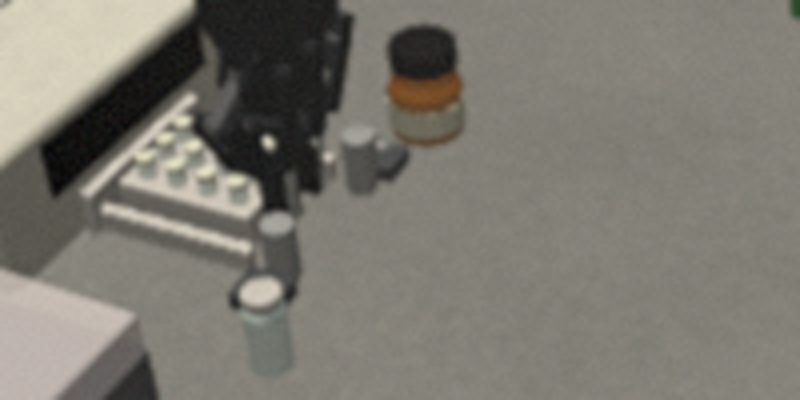

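Emit:
apply_moves(
  xyz=[
    [0,0.03,0],
    [0,0.1,0],
    [0,0.2,0],
    [0,0.3,0],
    [0,0.4,0],
    [-0.2,0.45,0],
    [-0.4,0.6,0],
    [-0.6,0.8,0],
    [-0.8,1,0],
    [-0.8,1,0],
  ],
  spin=[0,0,0,0,0,0,0,0,0,0],
  jaw=[-0.53,-0.53,-0.53,-0.53,-0.53,-0.53,-0.53,-0.53,-0.53,-0.53],
)

```text
t: 12.65
tool_pos: [576.6, 127.3, 157.0]
tool_rot: [0.084, 1.562, -0.077]
wrist_force: [2.2, 0.2, 1.1]
opening: 20.4
```

Emit:
apply_moves(
  xyz=[
    [-0.2,0.25,0],
    [-0.4,0.5,0],
    [-0.5,0.75,0],
    [-0.5,1,0],
    [-0.5,1,0],
    [-0.5,1,0],
  ],
  spin=[0,0,0,0,0,0],
  jaw=[-0.53,-0.53,-0.53,-0.53,-0.53,-0.53],
)

```text
t: 13.15
tool_pos: [591.0, 280.4, 232.8]
tool_rot: [0.081, 1.562, -0.073]
wrist_force: [-0.1, 0.5, -0.2]
opening: 20.2
```

Run:
```python
from h import *
look('b1',(75,0),0.)
p,d=snapshot('top'); cv2.imwrite('pics/b1t.png',cv2.resize(p[140:215,355:435],None,fx=8,fy=8,interpolation=cv2.INTER_CUBIC))
cv2.imwrite('pics/b1tf.png',p)
q=w2px('top',[[*b2w(75,0),38]])[0];print(q)
for t in (10,11,12,13,15):
    uv,W=rackpose(p,(int(q[0])-22,int(q[1])-16,int(q[0])+22,int(q[1])+16),thr=t,amin=150,amax=1200)
    if len(uv)>=10:
        g=grid(W);print(t,len(uv),w2b(g[0]),g[1]-BA,g[2:])
```

```text
t 13.2 tcp bay [-289.1    0.8] 232.3 yaw 0.004 F [ 0.4 -1.5 -0.5] rack by tool [-232.9    1. ]
n 12 rms 0.32 rack [75.1 -0.4] yaw 0.003 thr 16
[405.01817002 177.13147647]
10 12 [74.78330268 -0.60279295] 3.1443583666504633 (np.float64(1.4673122088273867), np.float64(20.951258739276117), np.float64(18.97414286445891), np.float64(0.18394057194041125), 12)
11 12 [74.79106699 -0.61062692] 3.145066100582145 (np.float64(1.4670110766571416), np.float64(20.94964679799367), np.float64(18.95900656235981), np.float64(0.17457991227792036), 12)
12 12 [74.78103254 -0.6002944 ] 3.145241710664387 (np.float64(1.4674005104423975), np.float64(20.945394942043873), np.float64(18.975378516806757), np.float64(0.19908122160188668), 12)
13 12 [74.78861871 -0.59246193] 3.145084857314585 (np.float64(1.467175381810102), np.float64(20.952972603445943), np.float64(18.97749314095944), np.float64(0.23153678558554702), 12)
15 12 [74.77904491 -0.58900442] 3.1455974722659823 (np.float64(1.467369130741758), np.float64(20.954144050799417), np.float64(18.98116327410947), np.float64(0.23435612467760336), 12)
```

View pics/b1t.png

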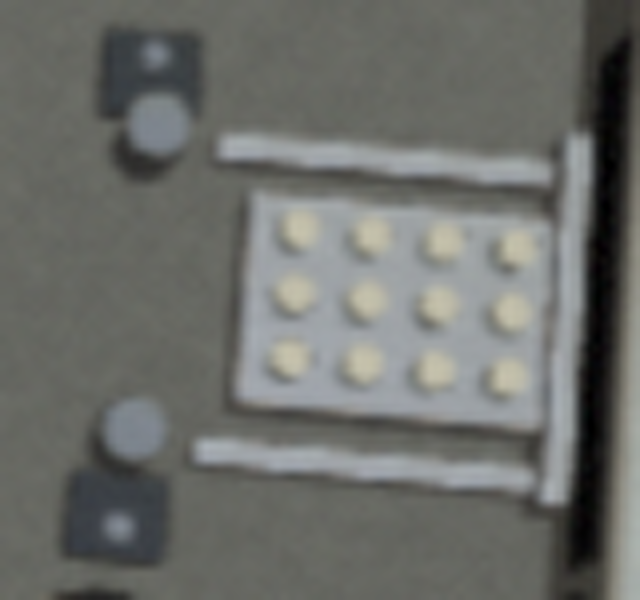

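View pics/b1tf.png

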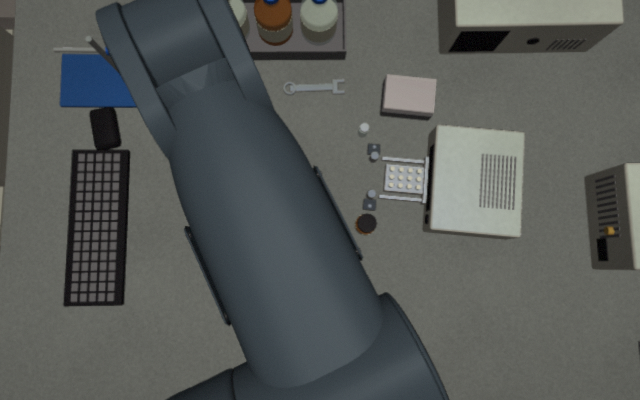

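View pics/b1.png

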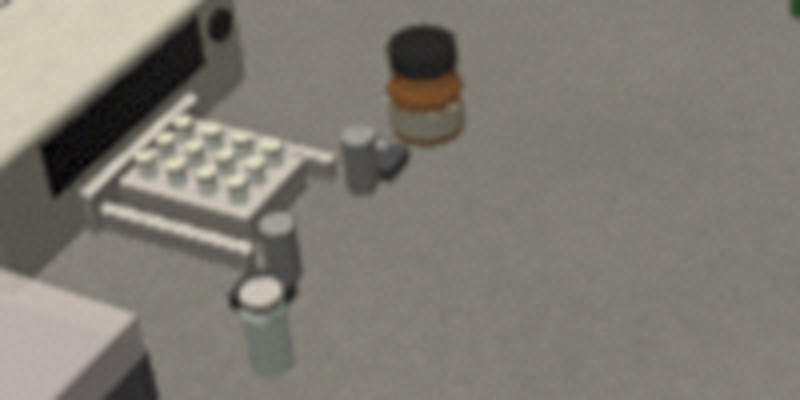

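Run:
```python
from h import *
a=np.load('scene0.npz')['p'];b=np.load('last.npz')['p']
D=cv2.absdiff(cv2.GaussianBlur(a,(0,0),1.5),cv2.GaussianBlur(b,(0,0),1.5)).max(2)
for n,r in dict(vial_a=(235,225,258,258),vial_b=(405,202,428,230),jar=(275,164,300,198),beaker=(372,262,420,318),tip_box=(136,224,220,285),spanner=(235,285,322,322),timer=(400,245,445,276),post_f=(242,210,258,228)).items():
    x0,y0,x1,y1=r;print(n,D[y0:y1,x0:x1].max())
print(bot.get_state()['t']); bot.job_done()
```

```text
vial_a 6
vial_b 5
jar 5
beaker 6
tip_box 6
spanner 6
timer 6
post_f 51
13.25
the job is handed in; nothing more can be done
```

The aluminium rack is fully home against the back stop. I pushed it with two parted fingertips on its tail face, steered it into line with the posts, and eased it through the gap without gripping or lifting. The whole job took 13.3 s.

**Final position:** with the arm withdrawn, the top camera puts the rack's centre at bay x = 74.8, y = -0.6 mm. The scene camera gives 75.1, -0.4 mm, with the rack turned about 0.003 rad from the bay. Home is x = 75, and the pictures show the front flush with the stop.

**Forces:** the wrist force stayed at or below about 6 N in the readings during the push. It reached about 13 N when the rack met the stop, and the rack moved no further when I pressed a little more.

**Other things on the bench:** before-and-after scene pictures match at vial_a, vial_b, the jar, the beaker, the tip box, the spanner and the timer. The far post's patch did change (51 against 5–6 elsewhere). I put that down to the rack now showing behind it.

**What disagreed:**
- The post, bay and stop points reported by the trained networks in the top picture landed on the housing. I took the bay from the post tops instead and checked it against the stop, 120.1 mm measured for 120.
- The scene camera read the rack about 2 to 3 mm off from the top camera, so I corrected it to match.
- One rack fit failed when the gripper hid a cap, and I replaced it with a fit that allows for hidden caps.

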